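# Set the pasta machine one notch finer and fit its crank

## Robot

A 7-joint arm with a two-finger parallel gripper is mounted at the origin on a cart in front of the work surface, level with it; the furniture and walls round the work are solid. World frame = base frame: x ahead of the robot, y to its left, z up, the work surface at z = 0. Lengths are in m, angles in rad, forces in N, time in s.
With the tool pointing down it reaches from about 0.4 to 0.85 m from the base axis. Payload 4.5 kg.
Tool frame: the origin (TCP) lies at the very end of the fingers, on their centre line; the grasp point (between the pads) lies 19 mm behind it; z points along the fingers, y is the line along which they close (so a half turn about z gives the same grasp; the last joint's range is limited). The gripper opens to 85 mm and grips with 20 to 120 N. Pads are 22 mm wide; open, the fingers measure 114 mm over their backs; the gripper's body (76 mm by 85 mm) begins 54 mm behind the grasp point. The pads swing forward as they close: fully open they stand 13 mm farther back than shut.
Start: joints at [-1.305, 0.689, -0.195, 1.565, 0.157, 0.902, -0.215], TCP at [0.144, 0.608, 0.231] pointing down, gripper open.
Joint ranges: [-3.01, 3.01], [-0.46, 2.08], [-1.47, 1.51], [0.13, 2.56], [-1, 4.14], [0.04, 2.09], [-2.66, 2.66]. Speed limits (rad/s): [2.57, 2.57, 3.14, 3.14, 3.14, 3.14, 3.14].

## Interface

Orientations are given as a rotation vector (axis times angle).
In Python, from plant import robot gives the robot as it stands.
- The arm moves only by the tool send_rows, never from a script. Its argument "increments" is text: rows parted by semicolons, each of 5 numbers parted by spaces: the shift along the tool's x, y, z in cm, then the turn about the tool's z in rad, then the closure, from 0 (fully open) to 1 (shut). A call has 1 to 10 rows; each row shifts and turns the commanded pose from where the row before left it, along the tool's axes as they then stand; what a row does not reach is not made up. A row lasts 1/8 s, in which the tool goes at most 62.5 mm and 10.7 degrees, less where a joint would pass 70% of its speed; a pose out of reach is approached as far as the arm can. A call with a gripper value outside its range is refused whole. The fingers move at their own pace and stop on an object; "squeeze" is the grip in N (left out, the last holds). Time passes only in rows, so rows that do not move let the fingers close. It gives the time, the measured TCP pose, the force, the opening and the grip force at its end, in the units of the state.
- robot.observe(): the state, without advancing time (a new reading comes with each control period).
- robot.get_image(name): name is "scene" or "top"; returns a dict with "frame" (384x512x3 uint8, red, green, blue), "mtx" (3x3 intrinsics, pixels), "k1" (the pictures are not rectified: a ray, as slopes to the right and down, at radius r is drawn at 1 + k1 r^2 times it, then the intrinsics apply), "pose" (4x4, takes a point from camera to world coordinates). Camera axes: x right, y down, z forward; pixel columns grow to the right and rows downward; lengths in m; the calibration is good to about 2 mm. A picture is of the moment at which its call begins. There is no depth.
- robot.finish_job(): hands the job in; it is judged then, once.
The state is a dict: "time_s": time; "q": joint angles; "joint_vel": joint speeds; "joint_efforts": joint torques, N m; "position": TCP position; "eef_rot": TCP orientation; "wrist_force": force on the tool from outside, world axes, zero at the start; "wrist_torque": the same for the moment, N m; "width": finger opening in m; "grasp_force": force on a finger pad.
Only numpy, scipy, OpenCV 4.12 (cv2) and the standard library are available. Lean on these libraries where they do the work, as an engineer would, in place of code of your own. Each camera call takes 0.05 s, during which the arm holds its last target. There are 200 camera calls.

## Task

Get the pasta machine ready for the next pass: pull its sprung red thickness knob gently out to its stop, turn it one notch finer (its top away from you) and let it snap fully home. Also push the loose hand crank into the square socket on the machine's right side until its collar meets the socket, and leave it there. Do not force the knob, ram the crank or disturb the other things.

Things in the scene. Friction and masses are not known exactly. Their poses are not given: they have to be found in the camera images.
- machine: Steel pasta machine, fixed, 150x208x147 mm; origin under its centre on the worktop, +x away from the robot side, +y out of its left cheek (knob side), -y out of its right cheek (socket side), at about yaw 0. Cheeks' outer faces at y = +-95 mm, arched tops 147 mm high.
- knob_turn (a joint): Turn of the thickness knob about the machine's +y axis, rad; 0 in the present notch (play +-0.07), growing as the knob's top moves to the machine's +x (finer). 8 notches, 0.785 rad apart; the next finer one is at 0.785. White pointer line on the knob: leans 22 deg to -x now. Turns easily when pulled clear.
- knob_pull (a joint): How far the knob is pulled out along the machine's +y, m; 0 = home in a notch, spring 8.4 N there, +0.35 N per mm. Its steel pin locks in a notched crown and is clear of it only in the last 2 mm before the stop; the stop lies 7 to 17 mm out, differing by machine: feel it. The stop's clip bears 15 N beyond the spring, the pin 20 N.
- knob_grip (a point): Middle of the red knob's grip, on its axis, 105 mm above the worktop and 55 mm out from the left cheek when home. Grip is a drum, 41 mm diameter, from 17 mm inboard to 18 mm outboard of this point, between a 59 mm flange (inboard) and a 49 mm lip (outboard) to pull by. Axis along the machine's y. Take it from above, fingers fore and aft.
- socket_mouth (a point): Centre of the square socket's mouth in the right cheek's boss, 62 mm above the worktop, 107 mm from the machine's centre along its -y; axes as the machine's. Hole 12.5 mm square, sides level and upright, 42 mm deep along +y. Boss is 34 mm square.
- crank: Loose steel crank, Z-shaped, flat on the worktop, 0.13-0.21 kg. Origin on the worktop under the shaft. Shaft 10 mm square along its y, centred 11 mm up, tip at y = +75 mm, tapering to 5 mm over the last 11 mm; collar (22 mm diameter) y = 31 to 35 mm; arm at y = -50 mm going 85 mm to +x; red grip from there to y = -128 mm.
- crank_tip (a point): Centre of the crank shaft's end face, 75 mm along the crank's +y from its origin, 11 mm up; axes as the crank's. With the collar on the socket it is 40 mm inside the mouth.
- crank_grip (a point): Point on the shaft's axis to hold it by, y = -18 mm, between collar and arm (free from y = -44 to 30 mm); axes as the crank's.
- flour_jar: Clip-top glass jar with white flour, 92x76x142 mm, behind the machine; bystander. Origin under it.
- lentil_jar: Clip-top glass jar with brown lentils, 90x74x128 mm, behind the machine; bystander. Origin under it.
- pot: Small black jar with screw lid, 58x50 mm, left front; bystander. Origin under it.
- glass: Upturned drinking glass, 64x89 mm, right, in front of the hob; bystander. Origin under it.
- eggcup: Turned wooden egg cup, 47x58 mm, left of the machine; bystander. Origin under it.

How it is judged:
By the outcome, as a careful person would: the job done as asked, in the order asked, and still so for the second after the job is handed in, with the robot touching nothing.
It also fails if it takes over 72 s, if anything falls off the work surface, if the arm or the gripper's body presses on something with over 40 N, if the wrist force passes 120 N, or if a joint passes its speed limit or range.

## Working session

There is one attempt and no reset: what is moved stays moved. The work goes in short steps, Python scripts to look and compute and a tool call to move; the robot and the scene stay as the last step left them, time stands still between calls to the robot, and variables do not carry over. Pictures are saved under pics/ and viewed, at most 10 in all, crops included, and the job is handed in when it is done.

Besides the shell and the picture viewer there is one more tool, called as a command line: name --argument value ..., lists and objects as JSON in quotes. send_rows: Moves the arm, as the interface text tells. Its arguments: {"type":"object","properties":{"increments":{"type":"string"},"squeeze":{"type":"number"}},"required":["increments"]}

```bash
mkdir -p pics
cat > h.py <<'E'
import numpy as np, cv2
from plant import robot
from scipy.spatial.transform import Rotation as R
def grab(n):
    d=robot.get_image(n); return d
def ray(d,u,v):
    k=np.array([d['k1'],0,0,0,0.]) ; 
    K=np.array(d['mtx'],float); P=np.array(d['pose'])
    xd=np.array([(u-K[0,2])/K[0,0],(v-K[1,2])/K[1,1]]); x=xd.copy()
    for _ in range(30): x=xd/(1+d['k1']*(x@x))
    return P[:3,3],P[:3,:3]@np.array([x[0],x[1],1])
def onz(d,u,v,z):
    o,r=ray(d,u,v); return o+r*(z-o[2])/r[2]
def proj(d,p):
    P=np.array(d['pose']);K=np.array(d['mtx']);c=P[:3,:3].T@(np.array(p)-P[:3,3]);x=c[:2]/c[2];x=x*(1+d['k1']*(x@x));return K[0,0]*x[0]+K[0,2],K[1,1]*x[1]+K[1,2]
E
python3 - <<'E'
from h import *
for n in('scene','top'):
    d=grab(n);cv2.imwrite(f'pics/{n}0.png',cv2.resize(d['frame'][:,:,::-1],(800,600),interpolation=cv2.INTER_CUBIC));print(n,d['mtx'],d['k1'],d['pose'])
s=robot.observe();print(s)
E
```

```text
scene [[349.35221694   0.         252.21032353]
 [  0.         349.35221694 192.33339407]
 [  0.           0.           1.        ]] 0.02699496315288756 [[ 0.71203524 -0.4078074   0.57157585 -0.12808075]
 [-0.70205391 -0.40047898  0.58884369 -0.71646147]
 [-0.0112307  -0.82055451 -0.57145793  0.77349657]
 [ 0.          0.          0.          1.        ]]
top [[454.87360876   0.         254.9712707 ]
 [  0.         454.87360876 198.57763182]
 [  0.           0.           1.        ]] 0.01741455803878302 [[ 0.03663252 -0.92077118  0.3883793  -0.21989562]
 [-0.99927234 -0.02961954  0.02403074 -0.06635415]
 [-0.01062319 -0.388977   -0.92118621  1.83220796]
 [ 0.          0.          0.          1.        ]]
{'time_s': 0.1, 'q': array([-1.30520966,  0.68989069, -0.19454598,  1.5662819 ,  0.15729878,
        0.90250892, -0.21510917]), 'joint_vel': array([ 0.0012293 , -0.00137745, -0.00171163, -0.00275667, -0.0012259 ,
       -0.00128617,  0.00075047]), 'joint_efforts': array([-2.90206153e-03, -5.40600657e+01, -1.27154980e+00, -1.58984631e+01,
        9.33379575e-03,  4.39323529e-03, -5.27092482e-06]), 'position': array([0.1434647 , 0.60768756, 0.23055963]), 'eef_rot': array([-3.63122337e-01, -3.12044893e+00,  2.66071017e-03]), 'wrist_force': array([ 0.67644841, -0.08860309, -0.01306507]), 'wrist_torque': array([ 0.02134913, -0.00475838, -0.00608445]), 'grasp_force': 0.0, 'width': 0.08571268693283118}
```

View pics/scene0.png

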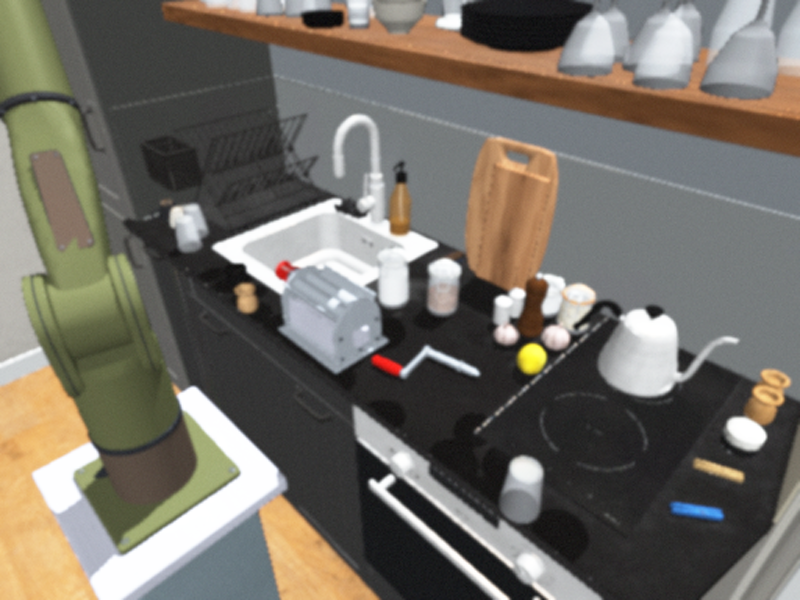

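View pics/top0.png

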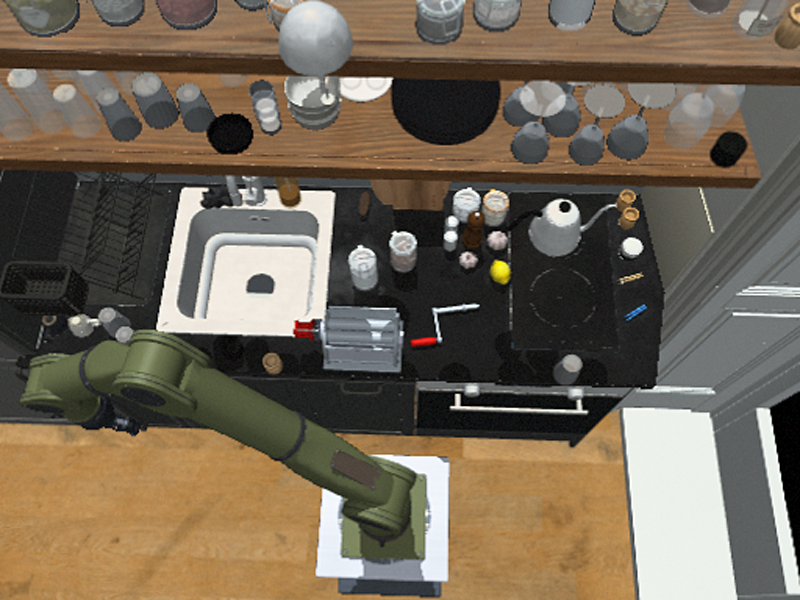

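The scene view shows the machine at about (332,315) with its red knob at (287,270). The crank is at (375–478, 350–375), with its grip towards the machine and its shaft tip pointing away to the right. The top view has the knob at (305,329) and the crank grip at (425,342), tip at (478,307). The crank therefore has to be turned by about 180°.

Run:
```python
from h import *
a=grab('scene');b=grab('top')
ca=a['frame'][160:240,170:310];cb=b['frame'][185:245,180:315]
ia=cv2.resize(ca,None,fx=5,fy=5,interpolation=cv2.INTER_CUBIC)[:, :700]
ib=cv2.resize(cb,None,fx=5,fy=5,interpolation=cv2.INTER_CUBIC)
cv2.imwrite('pics/sc1.png',ia[:,:,::-1]);cv2.imwrite('pics/tc1.png',ib[:,:,::-1])
for n,d in(('s',a),('t',b)):
    f=d['frame'].astype(int);m=((f[:,:,0]>110)&(f[:,:,1]<60)&(f[:,:,2]<70)).astype(np.uint8)
    k,l,st,c=cv2.connectedComponentsWithStats(m)
    for i in range(1,k):
        if st[i,4]>15:print(n,st[i],c[i],onz(d,*c[i],.105),onz(d,*c[i],.011))
```

```text
s [177 172   7   6  28] [179.96428571 174.60714286] [0.43602666 0.23916561 0.105     ] [0.51534808 0.37354019 0.011     ]
s [238 227  20  13 143] [246.86713287 232.70629371] [ 0.38736196 -0.16114014  0.105     ] [ 0.45984044 -0.08305417  0.011     ]
t [188 205  12  11  80] [193.575 210.65 ] [0.44680494 0.22720479 0.105     ] [0.48308885 0.24318118 0.011     ]
t [263 216  16   6  68] [270.57352941 218.16176471] [ 0.42437186 -0.08755614  0.105     ] [ 0.45943489 -0.08871002  0.011     ]
```

View pics/sc1.png

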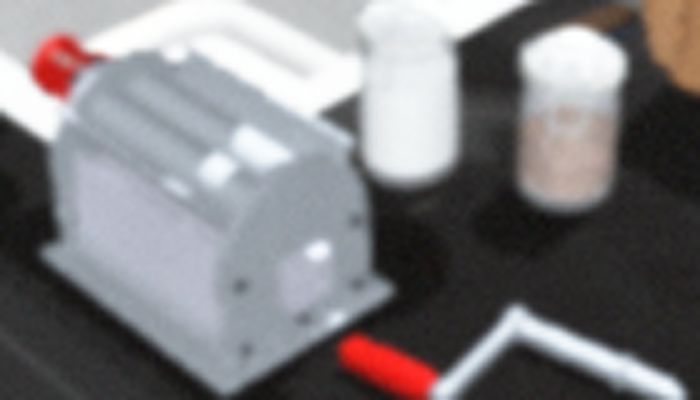

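View pics/tc1.png

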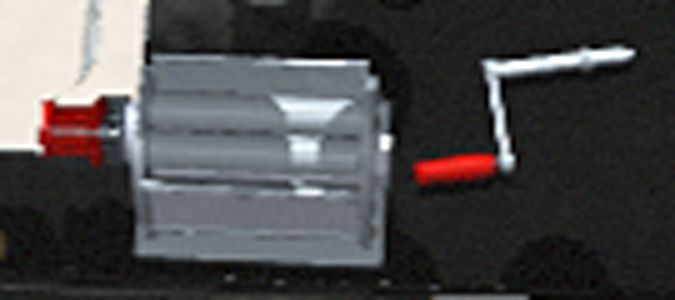

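The scene crop shows the machine's base corners at crop pixels (42,252), (228,395) and (392,290), the boss at (305,280), and the knob lip at about (55,62). The top crop shows the knob from (42,127) to (103,130), and the crank tip (632,50), elbow (490,68), arm end (507,162) and grip end (415,172).

Run:
```python
from h import *
a=grab('scene');b=grab('top')
S=lambda x,y:(170+x/5-.4,160+y/5-.4); T=lambda x,y:(180+x/5-.4,185+y/5-.4)
for n,p in dict(bl=(42,252),bf=(228,395),br=(392,290)).items(): print(n,onz(a,*S(*p),.004))
print('top base front',onz(b,*T(135,255),.004),onz(b,*T(385,265),.004))
for n,p in dict(tip=(634,50),collar=(586,58),elbow=(490,69),arm=(507,162),gend=(415,172)).items(): print('T',n,onz(b,*T(*p),.011))
for n,p in dict(tip=(685,390),collar=(620,375),elbow=(516,318),arm=(440,390),gend=(345,350)).items(): print('S',n,onz(a,*S(*p),.011))
def tri(p,q):
    o1,r1=ray(a,*p);o2,r2=ray(b,*q);r1/=np.linalg.norm(r1);r2/=np.linalg.norm(r2)
    A=np.stack([r1,-r2],1);t=np.linalg.lstsq(A,o2-o1,rcond=None)[0];x,y=o1+r1*t[0],o2+r2*t[1];return (x+y)/2,np.linalg.norm(x-y)
print('knob lip end',tri(S(55,64),T(42,127)))
# crank subpixel by bright mask principal axis in top
f=b['frame'].astype(int);g=f.sum(2)
m=(g>300);mm=np.zeros_like(m);mm[190:204,276:310]=m[190:204,276:310];v,u=np.nonzero(mm)
P=np.array([onz(b,x,y,.011)[:2] for x,y in zip(u,v)]);s=P[:,1]< P[:,1].max()-.012
c,w=P[s].mean(0),np.linalg.svd(P[s]-P[s].mean(0))[2][0];print('shaft',c,w,P.min(0),P.max(0))
r=((f[:,:,0]>90)&(f[:,:,1]<80)&(f[:,:,2]<80));v,u=np.nonzero(r[200:222,184:212])
for col in range(28): 
    q=v[u==col]
    if len(q): print(184+col,200+q.min(),200+q.max(),end='; ')
```

```text
bl [0.37598027 0.18795003 0.004     ]
bf [ 0.37320181 -0.0248268   0.004     ]
br [ 0.52287363 -0.02300012  0.004     ]
top base front [0.37477519 0.17924356 0.004     ] [ 0.37290958 -0.03204847  0.004     ]
T tip [ 0.57393684 -0.24206534  0.011     ]
T collar [ 0.56501244 -0.20033414  0.011     ]
T elbow [ 0.55193794 -0.117077    0.011     ]
T arm [ 0.46617988 -0.13306847  0.011     ]
T gend [ 0.45451283 -0.05482596  0.011     ]
S tip [ 0.57843239 -0.23631085  0.011     ]
S collar [ 0.56018724 -0.19754808  0.011     ]
S elbow [ 0.55505593 -0.1106883   0.011     ]
S arm [ 0.46776226 -0.12465538  0.011     ]
S gend [ 0.45128009 -0.05243409  0.011     ]
knob lip end (array([0.44792378, 0.25057323, 0.10479983]), np.float64(0.0021114763015970374))
shaft [ 0.56240226 -0.18126397] [ 0.17174527 -0.98514139] [ 0.53039094 -0.24031377] [ 0.57645392 -0.11435542]
188 211 213; 189 205 215; 190 205 215; 191 206 215; 192 206 215; 193 206 215; 194 206 215; 195 206 215; 196 206 215; 197 206 215; 198 206 217; 199 205 217; 200 204 204;
```

The machine centre is about (0.449, 0.079), yaw about 0, with the knob grip at about (0.449, 0.229, 0.105). The crank yaw is about -170°, its grip point about (0.559, -0.148). I'm moving to the knob now.

send_rows --increments "0 0 0 0.1675 0; 0 0 0 0.1675 0; 0 0 0 0.1675 0; 0 0 0 0.1675 0; 0 0 0 0.1675 0; 0 0 0 0.1675 0; 0 0 0 0.1675 0; 0 0 0 0.1675 0; 0 0 0 0 0"

```text
time_s: 1.42
position: [0.1433, 0.6083, 0.2312]
eef_rot: [2.22, 2.222, -0.0]
wrist_force: [0.1, 0.3, 0.6]
width: 0.0856
grasp_force: 0.0
```

send_rows --increments "-4.1 3.4 0 0 0; -4.1 3.4 0 0 0; -4.1 3.4 0 0 0; -4.1 3.4 0 0 0; -4.1 3.4 0 0 0; -4.1 3.4 0 0 0; -4.1 3.4 0 0 0; -4.1 3.4 0 0 0; -4.1 3.4 0 0 0; 0 0 0 0 0"

```text
time_s: 2.68
position: [0.4525, 0.2341, 0.2316]
eef_rot: [2.227, 2.211, 0.001]
wrist_force: [-0.8, 0.1, 0.4]
width: 0.0852
grasp_force: 0.0
```

```bash
cat >> h.py <<'E'
def st():
    s=robot.observe();M=R.from_rotvec(s['eef_rot']).as_matrix()
    print('t%.2f'%s['time_s'],'p',s['position'].round(4),'x',M[:,0].round(3),'y',M[:,1].round(3),'z',M[:,2].round(3),'F',s['wrist_force'].round(1),'T',s['wrist_torque'].round(2),'w %.4f g %.1f'%(s['width'],s['grasp_force']),'q',s['q'].round(2))
E
python3 -c "from h import *;st()"
```

```text
t2.67 p [0.4525 0.2341 0.2316] x [ 0.007  1.    -0.002] y [ 1.    -0.007  0.003] z [ 0.003 -0.002 -1.   ] F [-0.8  0.1  0.4] T [ 0.04  0.06 -0.01] w 0.0852 g 0.0 q [-0.65  0.54  0.13  1.92 -0.1   0.69 -0.47]
```

send_rows --increments "-0.3 -0.35 2 0 0; 0 0 3 0 0; 0 0 3 0 0; 0 0 2.5 0 0; 0 0 2 0 0.1; 0 0 2 0 0.2; 0 0 1.6 0 0.2; 0 0 0 0 0.2; 0 0 0 0 0.2" --squeeze 20

```text
time_s: 3.8
position: [0.4459, 0.2364, 0.0707]
eef_rot: [-2.222, -2.221, -0.001]
wrist_force: [0.4, -0.2, 0.5]
width: 0.0679
grasp_force: 0.0
```

Run:
```python
from h import *
st()
a=grab('scene');b=grab('top')
ia=cv2.resize(a['frame'][140:220,140:230],(600,533),interpolation=cv2.INTER_CUBIC);ib=cv2.resize(b['frame'][180:240,170:240],(600,514),interpolation=cv2.INTER_CUBIC)
cv2.imwrite('pics/s2.png',np.hstack([cv2.resize(ia,(400,400)),cv2.resize(ib,(400,400))])[:,:,::-1])
```

```text
t3.80 p [0.4459 0.2364 0.0707] x [0.    1.    0.001] y [ 1.    -0.     0.001] z [ 0.001  0.001 -1.   ] F [ 0.4 -0.2  0.5] T [-0.04 -0.02  0.03] w 0.0679 g 0.0 q [-0.61  0.81  0.05  2.06 -0.14  0.28 -0.44]
```

View pics/s2.png

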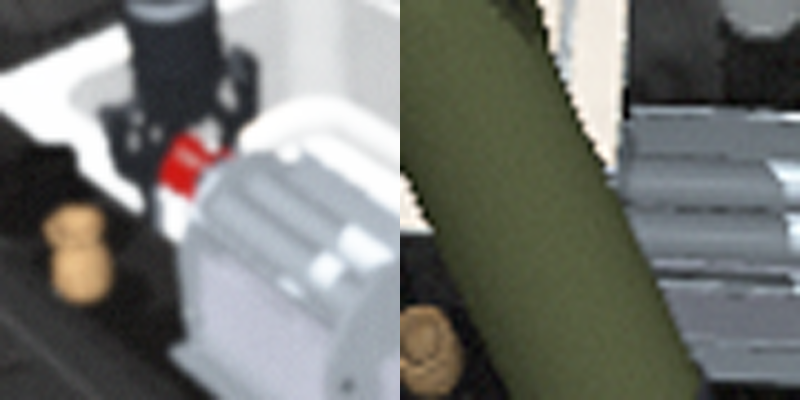

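The fingers straddle the drum (left panel, about (180,165)). I'm centring a little and gripping gently.

send_rows --increments "-0.4 0.2 0 0 0.2; 0 0 0 0 0.4; 0 0 0 0 0.6; 0 0 0 0 0.6; 0 0 0 0 0.6" --squeeze 20

```text
time_s: 4.53
position: [0.4471, 0.2318, 0.0705]
eef_rot: [-2.222, -2.22, 0.001]
wrist_force: [-2.1, -0.4, 4.4]
width: 0.0408
grasp_force: 20.0
```

```bash
python3 -c "from h import *;st()"
```

```text
t4.53 p [0.4471 0.2318 0.0705] x [ 0.001  1.    -0.   ] y [ 1.    -0.001 -0.001] z [-0.001 -0.    -1.   ] F [-2.1 -0.4  4.4] T [-0.16  0.47 -0.02] w 0.0408 g 20.0 q [-0.6   0.81  0.05  2.06 -0.13  0.28 -0.44]
```

send_rows --increments "0 0 0 0 0.49; 0 0 0 0 0.49; 0.2 0 0 0 0.49; 0.1 0 0 0 0.49; 0.1 0 0 0 0.49"

```text
time_s: 5.15
position: [0.4477, 0.2335, 0.0702]
eef_rot: [2.224, 2.216, -0.004]
wrist_force: [0.8, -7.0, 1.4]
width: 0.0432
grasp_force: 3.7
```

```bash
python3 -c "from h import *;st()"
```

```text
t5.15 p [0.4477 0.2335 0.0702] x [ 0.004  1.    -0.003] y [ 1.    -0.004 -0.001] z [-0.001 -0.003 -1.   ] F [ 0.8 -7.   1.4] T [-1.39 -0.21 -0.17] w 0.0432 g 3.7 q [-0.61  0.81  0.05  2.05 -0.13  0.28 -0.44]
```

send_rows --increments "0.1 0 0 0 0.49; 0.1 0 0 0 0.49; 0 0 0 0 0.49"

```text
time_s: 5.52
position: [0.4477, 0.2343, 0.0702]
eef_rot: [2.225, 2.214, -0.006]
wrist_force: [1.6, -8.7, 1.3]
width: 0.0434
grasp_force: 4.3
```

send_rows --increments "0.1 0 0 0 0.49; 0.1 0 0 0 0.49; 0 0 0 0 0.49"

```text
time_s: 5.9
position: [0.4477, 0.236, 0.0702]
eef_rot: [2.225, 2.214, -0.007]
wrist_force: [1.6, -9.0, 1.0]
width: 0.0435
grasp_force: 4.6
```

send_rows --increments "0.1 0 0 0 0.49; 0.1 0 0 0 0.49; 0.1 0 0 0 0.49; 0 0 0 0 0.49"

```text
time_s: 6.4
position: [0.4477, 0.2385, 0.0701]
eef_rot: [2.225, 2.213, -0.008]
wrist_force: [1.6, -10.0, 2.3]
width: 0.0435
grasp_force: 5.1
```

send_rows --increments "0.1 0 0 0 0.49; 0.1 0 0 0 0.49; 0 0 0 0 0.49"

```text
time_s: 6.78
position: [0.4477, 0.2401, 0.0701]
eef_rot: [2.225, 2.213, -0.008]
wrist_force: [0.8, -11.6, 3.1]
width: 0.0435
grasp_force: 5.3
```

send_rows --increments "0.1 0 0 0 0.49; 0 0 0 0 0.49"

```text
time_s: 7.02
position: [0.4478, 0.241, 0.0701]
eef_rot: [2.225, 2.213, -0.009]
wrist_force: [1.1, -11.0, 3.0]
width: 0.0436
grasp_force: 5.5
```

send_rows --increments "0.1 0 0 0 0.49; 0 0 0 0 0.49"

```text
time_s: 7.28
position: [0.4478, 0.2418, 0.0702]
eef_rot: [2.225, 2.212, -0.009]
wrist_force: [1.1, -11.7, 2.9]
width: 0.0437
grasp_force: 5.6
```

send_rows --increments "0.1 0 0 0 0.49; 0 0 0 0 0.49"

```text
time_s: 7.52
position: [0.4478, 0.2426, 0.0701]
eef_rot: [2.225, 2.212, -0.009]
wrist_force: [1.7, -12.9, 1.6]
width: 0.0433
grasp_force: 5.8
```

send_rows --increments "0.1 0 0 0 0.49; 0 0 0 0 0.49"

```text
time_s: 7.78
position: [0.4478, 0.2435, 0.0702]
eef_rot: [2.225, 2.212, -0.009]
wrist_force: [0.9, -11.5, 2.5]
width: 0.0439
grasp_force: 5.9
```

send_rows --increments "0.1 0 0 0 0.49; 0 0 0 0 0.49"

```text
time_s: 8.02
position: [0.4478, 0.2443, 0.0701]
eef_rot: [2.225, 2.212, -0.01]
wrist_force: [1.1, -13.1, 2.8]
width: 0.0436
grasp_force: 6.1
```

send_rows --increments "0.1 0 0 0 0.49; 0 0 0 0 0.49"

```text
time_s: 8.28
position: [0.4478, 0.2452, 0.0702]
eef_rot: [2.226, 2.211, -0.01]
wrist_force: [1.5, -12.9, 2.9]
width: 0.0432
grasp_force: 6.2
```

send_rows --increments "0.1 0 0 0 0.49; 0 0 0 0 0.49"

```text
time_s: 8.52
position: [0.4478, 0.246, 0.0701]
eef_rot: [2.226, 2.211, -0.01]
wrist_force: [1.4, -13.1, 2.7]
width: 0.0433
grasp_force: 6.4
```

send_rows --increments "0.1 0 0 0 0.49; 0 0 0 0 0.49"

```text
time_s: 8.78
position: [0.4478, 0.2464, 0.0701]
eef_rot: [2.226, 2.21, -0.011]
wrist_force: [2.4, -12.4, 3.4]
width: 0.0436
grasp_force: 6.8
```

send_rows --increments "0.1 0 0 0 0.49; 0 0 0 0 0.49"

```text
time_s: 9.02
position: [0.4478, 0.2465, 0.0701]
eef_rot: [2.226, 2.209, -0.013]
wrist_force: [1.4, -14.3, 3.8]
width: 0.0435
grasp_force: 7.6
```

The stop is felt at y≈0.2464, about 12.5 mm out. Next I shift so that only the front finger bears on the lip and drum.

send_rows --increments "0 0.2 0 0 0.49; 0 0.1 0 0 0.47; 0 0.1 0 0 0.45; 0 0.1 0 0 0.43; 0 0 0 0 0.43"

```text
time_s: 9.65
position: [0.4494, 0.247, 0.0692]
eef_rot: [2.224, 2.216, -0.021]
wrist_force: [-2.9, -13.3, -0.1]
width: 0.0489
grasp_force: 6.7
```

```bash
python3 -c "from h import *;st()"
```

```text
t9.65 p [0.4494 0.247  0.0692] x [ 0.003  1.    -0.01 ] y [ 1.    -0.003 -0.008] z [-0.008 -0.01  -1.   ] F [ -2.9 -13.3  -0.1] T [-2.54  0.46  0.34] w 0.0489 g 6.7 q [-0.63  0.82  0.06  2.02 -0.14  0.32 -0.46]
```

send_rows --increments "0 0.2 0 0 0.43; 0 0.2 0 0 0.43; 0 0.1 0 0 0.43; 0 0 0 0 0.43"

```text
time_s: 10.15
position: [0.4499, 0.2466, 0.0685]
eef_rot: [-2.221, -2.218, 0.032]
wrist_force: [-9.2, -13.0, 0.8]
width: 0.0487
grasp_force: 6.4
```

```bash
python3 -c "from h import *;st()"
```

```text
t10.15 p [0.4499 0.2466 0.0685] x [ 0.001  1.    -0.013] y [ 1.    -0.001 -0.016] z [-0.016 -0.013 -1.   ] F [ -9.2 -13.    0.8] T [-2.37  1.73  0.41] w 0.0487 g 6.4 q [-0.63  0.83  0.06  2.01 -0.14  0.33 -0.46]
```

send_rows --increments "0 0 -0.15 0 0.43; 0 0 -0.15 0 0.43; 0 0 -0.15 0 0.43; 0 0 -0.15 0 0.43; 0 0 0 0 0.43"

```text
time_s: 10.78
position: [0.451, 0.2466, 0.0744]
eef_rot: [-2.223, -2.218, 0.03]
wrist_force: [-6.8, -12.9, -1.7]
width: 0.0486
grasp_force: 9.9
```

Run:
```python
from h import *
st()
a=grab('scene')
cv2.imwrite('pics/s3.png',cv2.resize(a['frame'][150:200,155:205],(600,600),interpolation=cv2.INTER_CUBIC)[:,:,::-1])
```

```text
t10.78 p [0.451  0.2466 0.0744] x [ 0.002  1.    -0.012] y [ 1.    -0.002 -0.015] z [-0.015 -0.012 -1.   ] F [ -6.8 -12.9  -1.7] T [-2.43  1.34  0.35] w 0.0486 g 9.9 q [-0.63  0.81  0.07  2.01 -0.14  0.34 -0.46]
```

View pics/s3.png

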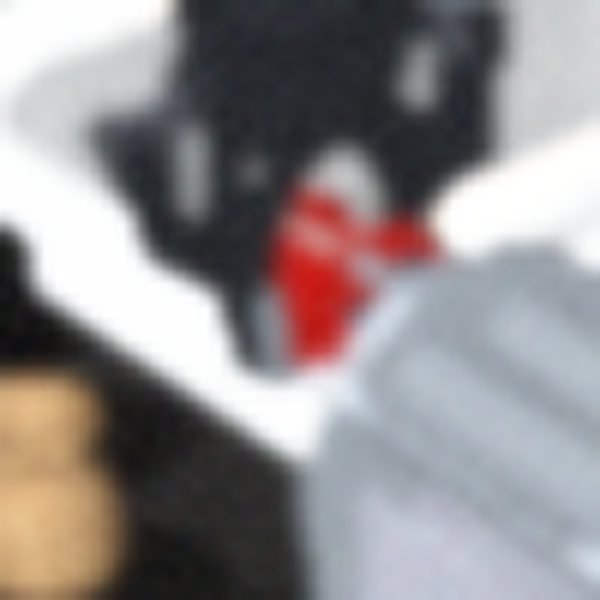

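The pointer line runs along the drum from crop (310,235) to (370,265). I'll convert it to an angle.

```bash
cat >> h.py <<'E'
def ptr(d,u,v,r,yc=None,ax=(.4478,.105)):
    # ray meets cylinder radius r about axis y through (x,z)=ax
    o,w=ray(d,u,v);px,pz=o[0]-ax[0],o[2]-ax[1]
    A=w[0]**2+w[2]**2;B=px*w[0]+pz*w[2];C=px*px+pz*pz-r*r
    D=B*B-A*C
    if D<0: return None
    t=(-B-D**.5)/A;p=o+t*w
    return np.degrees(np.arctan2(p[0]-ax[0],p[2]-ax[1])).round(1),p.round(4)
E
python3 - <<'E'
from h import *
a=grab('scene')
for u,v in((310,235),(330,243),(350,255),(370,265)): print(ptr(a,155+u/12-.4,150+v/12-.4,.0207),ptr(a,155+u/12-.4,150+v/12-.4,.0295))
for d in(-22,-5,0,23):
    x=np.radians(d);print(d,[tuple((np.array(proj(a,(.4478+.0205*np.sin(x),y,.105+.0205*np.cos(x))))+.4-[155,150])*12) for y in(.225,.241,.258)])
E
```

```text
(np.float64(-16.4), array([0.442 , 0.2403, 0.1249])) (np.float64(-24.1), array([0.4357, 0.2299, 0.1319]))
(np.float64(-12.9), array([0.4432, 0.2317, 0.1252])) (np.float64(-21.9), array([0.4368, 0.2212, 0.1324]))
(np.float64(-12.6), array([0.4433, 0.2217, 0.1252])) (np.float64(-21.6), array([0.4369, 0.2112, 0.1324]))
(np.float64(-10.7), array([0.444 , 0.2125, 0.1253])) (np.float64(-20.4), array([0.4375, 0.202 , 0.1326]))
-22 [(np.float64(335.17604302628126), np.float64(258.31103966545186)), (np.float64(303.9198778254614), np.float64(238.8387736194004)), (np.float64(271.20798561578636), np.float64(218.4607776114825))]
-5 [(np.float64(350.9126078406367), np.float64(246.89973133219996)), (np.float64(319.60553631658865), np.float64(227.55185434477448)), (np.float64(286.83947387465787), np.float64(207.30337643683413))]
0 [(np.float64(355.8155195848848), np.float64(244.4563833999258)), (np.float64(324.4971463109574), np.float64(225.141744518652)), (np.float64(291.7189110061678), np.float64(204.9278122783329))]
23 [(np.float64(378.49250095567925), np.float64(239.21469697027806)), (np.float64(347.1470098960473), np.float64(220.02388278532715)), (np.float64(314.33843738893734), np.float64(199.93824828951801))]
```

send_rows --increments "0 0.1 -0.15 0 0.43; 0 0.1 -0.15 0 0.43; 0 0.1 -0.15 0 0.43; 0 0 -0.15 0 0.43; 0 0 0 0 0.43"

```text
time_s: 11.5
position: [0.451, 0.2461, 0.0799]
eef_rot: [-2.22, -2.217, 0.038]
wrist_force: [-10.9, -12.9, -1.5]
width: 0.0486
grasp_force: 10.9
```

```bash
cat >> h.py <<'E'
def line():
    d=grab('scene');f=d['frame'].astype(int);out=[]
    for u in range(177,187):
        c=f[160:181,u];red=c[:,0]-(c[:,1]+c[:,2])/2
        print(u,' '.join('%3d/%3d'%(x,g) for x,g in zip(c[4:19,0],c[4:19,1])))
E
python3 -c "
from h import *
st();line()"
```

```text
t11.50 p [0.451  0.2461 0.0799] x [ 0.001  1.    -0.014] y [ 1.    -0.002 -0.02 ] z [-0.02  -0.014 -1.   ] F [-10.9 -12.9  -1.5] T [-2.46  2.18  0.26] w 0.0486 g 10.9 q [-0.63  0.81  0.07  2.   -0.14  0.36 -0.46]
177  56/ 57  51/ 50  56/ 43  68/ 36  85/ 36  95/ 38 102/ 40 107/ 46 115/ 72 124/100 139/125 144/134 139/135 132/131 127/125
178  75/ 72  84/ 71  95/ 53 122/ 47 139/ 38 153/ 38 154/ 34 156/ 37 157/ 54 162/ 78 169/ 97 167/113 159/122 152/121 151/123
179 130/125 145/116 152/ 83 163/ 59 179/ 56 186/ 49 187/ 33 188/ 31 193/ 42 191/ 46 194/ 58 189/ 67 173/ 71 167/ 79 170/ 84
180 177/170 188/154 191/109 193/ 87 195/ 93 196/ 69 197/ 38 198/ 26 204/ 32 203/ 32 201/ 34 198/ 37 186/ 31 185/ 39 188/ 52
181 199/192 205/173 205/124 202/105 198/110 198/ 88 199/ 54 201/ 32 200/ 25 199/ 30 193/ 23 194/ 29 194/ 31 192/ 33 191/ 41
182 201/198 205/180 203/142 196/105 191/100 195/ 94 199/ 65 198/ 36 196/ 28 194/ 27 191/ 31 186/ 36 186/ 38 188/ 45 192/ 62
183 203/202 202/193 193/163 177/114 187/103 190/ 87 199/ 67 196/ 44 191/ 32 189/ 29 182/ 37 171/ 48 171/ 64 187/ 86 198/116
184 197/197 196/193 187/178 178/150 183/123 186/ 91 193/ 71 188/ 59 189/ 48 185/ 35 173/ 47 152/ 72 160/112 187/146 204/174
185 179/180 179/181 176/175 177/163 184/144 188/109 187/ 97 183/100 181/ 78 182/ 57 172/ 73 159/120 171/165 199/198 208/207
186 139/139 139/140 132/133 147/138 166/129 179/108 178/115 172/130 173/116 176/ 96 179/121 186/169 200/206 206/215 196/206
```

send_rows --increments "0 0 -0.15 0 0.43; 0 0.05 -0.15 0 0.43; 0 0 -0.15 0 0.43; 0 0 0 0 0.43"

```text
time_s: 12.05
position: [0.4511, 0.2461, 0.0843]
eef_rot: [-2.219, -2.217, 0.039]
wrist_force: [-11.5, -12.7, -2.6]
width: 0.0485
grasp_force: 10.1
```

```bash
python3 -c "
from h import *
st();line()
d=grab('top');cv2.imwrite('pics/t4.png',cv2.resize(d['frame'][195:225,180:220],(800,600),interpolation=cv2.INTER_CUBIC)[:,:,::-1])"
```

```text
t12.05 p [0.4511 0.2461 0.0843] x [ 0.001  1.    -0.014] y [ 1.    -0.001 -0.021] z [-0.021 -0.014 -1.   ] F [-11.5 -12.7  -2.6] T [-2.46  2.35  0.31] w 0.0485 g 10.1 q [-0.63  0.8   0.07  2.   -0.14  0.37 -0.46]
177  49/ 50  54/ 43  71/ 39  96/ 38 113/ 39 118/ 37 125/ 47 131/ 76 137/106 139/121 139/128 142/135 139/138 137/136 143/143
178  82/ 80  89/ 68 122/ 50 148/ 37 161/ 32 171/ 35 172/ 41 169/ 61 165/ 80 164/ 95 161/101 155/110 155/120 155/126 165/139
179 146/140 149/114 169/ 78 181/ 42 193/ 37 192/ 28 197/ 34 191/ 39 190/ 47 185/ 52 182/ 57 181/ 67 172/ 68 171/ 81 179/103
180 185/180 189/158 192/103 198/ 62 199/ 48 201/ 38 201/ 32 199/ 31 198/ 29 194/ 30 194/ 34 193/ 32 190/ 38 186/ 43 189/ 63
181 201/196 198/171 194/121 199/ 87 200/ 80 200/ 54 200/ 33 199/ 27 197/ 26 200/ 31 192/ 28 191/ 26 192/ 30 189/ 29 194/ 44
182 205/203 199/183 192/143 187/109 197/104 200/ 77 199/ 42 196/ 30 198/ 29 190/ 26 188/ 29 186/ 34 187/ 39 188/ 43 190/ 61
183 203/202 198/192 185/163 181/131 188/111 194/ 84 196/ 48 197/ 31 194/ 30 192/ 32 178/ 27 174/ 52 171/ 63 184/ 85 196/114
184 195/195 191/189 181/174 176/152 185/126 195/ 93 194/ 50 193/ 34 190/ 32 184/ 28 173/ 45 156/ 77 160/113 188/149 205/176
185 173/175 164/166 165/164 176/164 186/145 192/ 98 187/ 61 189/ 51 188/ 41 183/ 42 170/ 68 157/117 175/168 195/195 209/208
186 127/126 112/114 121/122 147/137 169/128 184/102 184/ 95 177/ 86 176/ 65 178/ 70 177/113 183/168 199/205 205/213 196/204
```

send_rows --increments "-0.15 0 0 0 0.43; -0.15 0 0 0 0.43; -0.15 0 0 0 0.43; 0 0 0 0 0.43"

```text
time_s: 12.65
position: [0.4511, 0.2439, 0.0844]
eef_rot: [-2.217, -2.217, 0.035]
wrist_force: [-12.7, -7.9, -2.1]
width: 0.0485
grasp_force: 9.2
```

```bash
python3 -c "
from h import *
st()"
```

```text
t12.65 p [0.4511 0.2439 0.0844] x [-0.     1.    -0.011] y [ 1.   -0.   -0.02] z [-0.02  -0.011 -1.   ] F [-12.7  -7.9  -2.1] T [-1.62  2.44  0.11] w 0.0485 g 9.2 q [-0.62  0.8   0.07  2.   -0.13  0.37 -0.45]
```

The pin is resting on a crown tooth, so I'm turning on until it drops.

send_rows --increments "0 0 -0.1 0 0.43; 0 0 -0.05 0 0.43; 0 0 0 0 0.43"

```text
time_s: 13.02
position: [0.4511, 0.2423, 0.0858]
eef_rot: [-2.219, -2.217, 0.038]
wrist_force: [-12.4, -10.4, -1.8]
width: 0.0488
grasp_force: 9.5
```

send_rows --increments "0 0 -0.1 0 0.43; 0 0 -0.05 0 0.43; 0 0 0 0 0.43"

```text
time_s: 13.4
position: [0.4512, 0.2423, 0.0873]
eef_rot: [-2.219, -2.217, 0.038]
wrist_force: [-11.3, -11.1, -2.7]
width: 0.0491
grasp_force: 9.3
```

send_rows --increments "0 0 -0.1 0 0.43; 0 0 -0.05 0 0.43; 0 0 0 0 0.43"

```text
time_s: 13.78
position: [0.4512, 0.2423, 0.0886]
eef_rot: [-2.219, -2.217, 0.038]
wrist_force: [-10.9, -11.1, -3.1]
width: 0.0488
grasp_force: 9.1
```

It dropped into the notch (y moved in, and the force returned to the spring's own). I'm easing it home.

send_rows --increments "-0.2 -0.05 0 0 0.43; -0.2 -0.1 0 0 0.43; -0.2 -0.1 0 0 0.43; -0.2 -0.1 0 0 0.43; -0.2 -0.1 0 0 0.43; -0.2 0 0 0 0.43; -0.1 0 0 0 0.43; 0 0 0 0 0.43"

```text
time_s: 14.78
position: [0.451, 0.2339, 0.0895]
eef_rot: [-2.219, -2.219, 0.019]
wrist_force: [-6.5, -3.8, -6.6]
width: 0.0486
grasp_force: 5.5
```

```bash
python3 -c "
from h import *
st()"
```

```text
t14.78 p [0.451  0.2339 0.0895] x [-0.     1.    -0.006] y [ 1.    -0.    -0.011] z [-0.011 -0.006 -1.   ] F [-6.5 -3.8 -6.6] T [-0.81  1.17  0.08] w 0.0486 g 5.5 q [-0.61  0.78  0.06  2.03 -0.13  0.35 -0.44]
```

send_rows --increments "-0.2 -0.3 0.1 0 0.43; 0 -0.4 0 0 0.3; 0 -0.2 0 0 0.2; 0 0 0 0 0.1; 0 0 0 0 0.05"

```text
time_s: 15.4
position: [0.4482, 0.2349, 0.0905]
eef_rot: [2.222, 2.22, 0.002]
wrist_force: [-0.8, 0.1, -1.0]
width: 0.0809
grasp_force: 0.0
```

send_rows --increments "0 0 0 0 0; 0 0 -2 0 0; 0 0 -3 0 0; 0 0 -4 0 0; 0 0 -4 0 0; 0 0 -2 0 0;  -6 0 0 0 0; 0 0 0 0 0"

```text
time_s: 16.4
position: [0.4475, 0.1691, 0.2407]
eef_rot: [2.23, 2.21, -0.004]
wrist_force: [0.1, -0.7, 0.2]
width: 0.0856
grasp_force: 0.0
```

Run:
```python
from h import *
st()
a=grab('scene');b=grab('top')
ia=cv2.resize(a['frame'][155:195,160:210],(800,640),interpolation=cv2.INTER_CUBIC);ib=cv2.resize(b['frame'][195:225,175:220],(800,533),interpolation=cv2.INTER_CUBIC)
cv2.imwrite('pics/s5.png',np.hstack([cv2.resize(ia,(400,320)),cv2.resize(ib,(400,320))])[:,:,::-1])
f=b['frame'].astype(int);m=((f[:,:,0]>110)&(f[:,:,1]<60)&(f[:,:,2]<70)).astype(np.uint8)
k,l,st_,c=cv2.connectedComponentsWithStats(m)
print([(x,y) for x,y in zip(st_.tolist(),c.round(1).tolist()) if x[4]>15])
```

```text
t16.40 p [0.4475 0.1691 0.2407] x [ 0.009  1.    -0.003] y [ 1.    -0.009 -0.   ] z [-0.    -0.003 -1.   ] F [ 0.1 -0.7  0.2] T [-0.01 -0.    0.01] w 0.0856 g 0.0 q [-0.54  0.49  0.13  1.99 -0.09  0.67 -0.37]
[([0, 0, 512, 384, 196539], [255.5, 191.5]), ([263, 216, 16, 6, 69], [270.6, 218.1])]
```

View pics/s5.png

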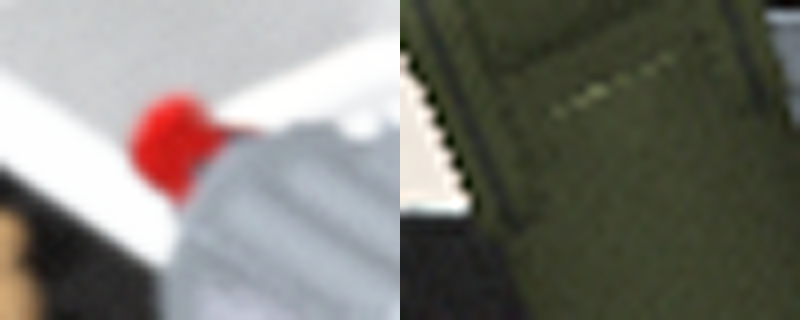

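The knob is home (scene crop about (170,150)); I'll check its pointer from above once the arm is clear. Moving over the crank now.

send_rows --increments "-5 1.8 0 0 0; -5 1.8 0 0 0; -5 1.8 0 0 0; -5 1.8 0 0 0; -5 1.8 0 0 0; -5 1.8 0 0 0; -1.6 0 0 0 0; 0 0 0 0 0"

```text
time_s: 17.5
position: [0.5552, -0.1415, 0.2398]
eef_rot: [-2.223, -2.219, 0.0]
wrist_force: [-0.1, 0.3, -0.3]
width: 0.0853
grasp_force: 0.0
```

Run:
```python
from h import *
st()
b=grab('top');s=b['frame'][190:225,180:220];t=b['frame'][185:225,255:315]
cv2.imwrite('pics/t6.png',np.vstack([cv2.resize(s,(343,300),interpolation=cv2.INTER_CUBIC),cv2.resize(t,(343,229),interpolation=cv2.INTER_CUBIC)])[:,:,::-1])
```

```text
t17.50 p [ 0.5552 -0.1415  0.2398] x [0.002 1.    0.001] y [ 1.    -0.002 -0.001] z [-0.001  0.001 -1.   ] F [-0.1  0.3 -0.3] T [ 0.05  0.01 -0.  ] w 0.0853 g 0.0 q [ 0.12  0.61  0.08  1.72 -0.06  0.81  0.23]
```

View pics/t6.png

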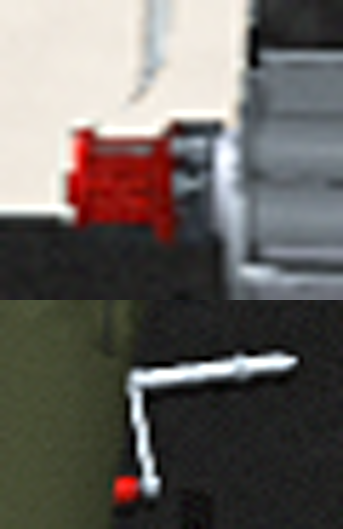

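The top view shows the knob home and its white line moved to the far side, at crop (125,146). I'll check that angle numerically. The crank is undisturbed.

Run:
```python
from h import *
b=grab('top')
for u,v in((193.6,210.6),(194.1,206.5)): print(ptr(b,u,v,.0207),ptr(b,u,v,.0207,ax=(.4468,.105)))
f=b['frame'].astype(int);print(f[202:219,193].tolist())
```

```text
(np.float64(-23.1), array([0.4397, 0.2239, 0.124 ])) (np.float64(-20.5), array([0.4395, 0.2238, 0.1244]))
(np.float64(29.3), array([0.4579, 0.2236, 0.1231])) (np.float64(33.6), array([0.4582, 0.2238, 0.1223]))
[[242, 236, 226], [241, 235, 224], [248, 242, 231], [252, 251, 241], [148, 82, 77], [113, 79, 76], [131, 20, 17], [145, 19, 13], [126, 15, 13], [155, 21, 17], [139, 13, 11], [145, 19, 12], [141, 16, 16], [123, 16, 15], [43, 34, 35], [36, 39, 37], [37, 38, 38]]
```

The pointer went from -23° to about +26°, which is one notch finer, so the knob is done. For the crank, a 170° swing exceeds the last joint's range in one go, so I'll turn it in two bites. First grasp.

send_rows --increments "-0.6 0.4 2 0 0.4; 0 0 4 -0.173 0.4; 0 0 4 0 0.4; 0 0 4 0 0.4; 0 0 4 0 0.4; 0 0 3 0 0.4; 0 0 1 0 0.4; 0 0 0.5 0 0.4; 0 0 0 0 0.4" --squeeze 60

```text
time_s: 18.73
position: [0.56, -0.1472, 0.0161]
eef_rot: [2.021, 2.404, 0.001]
wrist_force: [-0.1, -0.3, 0.8]
width: 0.0512
grasp_force: 0.0
```

Run:
```python
from h import *
st()
a=grab('scene')
cv2.imwrite('pics/s7.png',cv2.resize(a['frame'][180:250,220:320],(800,560),interpolation=cv2.INTER_CUBIC)[:,:,::-1])
```

```text
t18.73 p [ 0.56   -0.1472  0.0161] x [-0.172  0.985 -0.   ] y [0.985 0.172 0.001] z [ 0.001  0.    -1.   ] F [-0.1 -0.3  0.8] T [-0.01  0.02 -0.02] w 0.0512 g 0.0 q [ 0.17  0.95  0.01  1.84 -0.02  0.35  0.37]
```

View pics/s7.png

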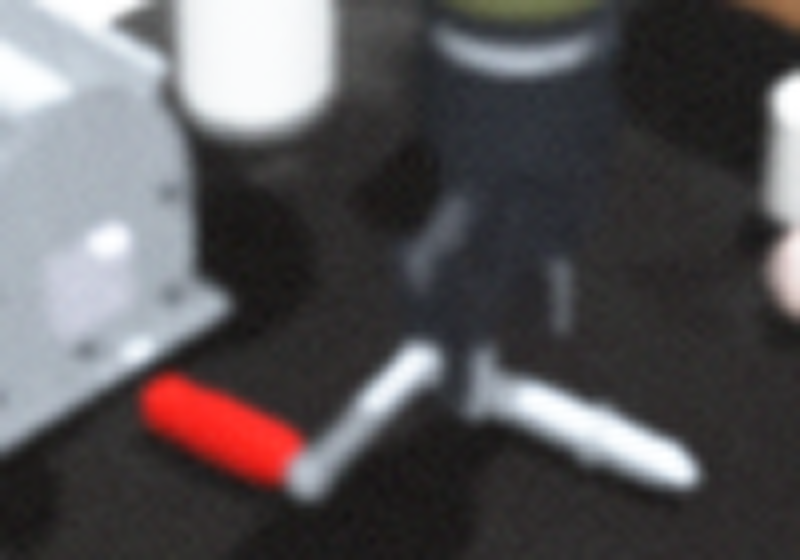

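The fingers straddle the shaft at (465,385), a little near the elbow at (430,355). I'm shifting towards the collar, lowering and gripping.

send_rows --increments "-0.5 0 0.5 0 0.4; 0 0 0.5 0 0.4; 0 0 0 0 0.6; 0 0 0 0 0.9; 0 0 0 0 1; 0 0 0 0 1; 0 0 0 0 1; 0 0 0 0 1" --squeeze 60

```text
time_s: 19.77
position: [0.56, -0.1525, 0.0054]
eef_rot: [-2.022, -2.404, 0.0]
wrist_force: [-0.3, 0.3, 3.0]
width: 0.0083
grasp_force: 61.1
```

```bash
python3 -c "
from h import *
st()
a=grab('scene')
print(onz(a,522*.64,515*.64,0))"
```

```text
t19.77 p [ 0.56   -0.1525  0.0054] x [-0.171  0.985  0.   ] y [ 0.985  0.171 -0.   ] z [-0.  0. -1.] F [-0.3  0.3  3. ] T [0.09 0.37 0.01] w 0.0083 g 61.1 q [ 0.18  0.97  0.01  1.84 -0.02  0.33  0.38]
[ 0.37176698 -0.48411467  0.        ]
```

send_rows --increments "0 0 -1.5 0 1; -2 0 -2.5 0 1; -2 0 -1 0 1; 0 0 0 -0.17 1; 0 0 0 -0.17 1; 0 0 0 -0.17 1; 0 0 0 -0.17 1; 0 0 0 -0.17 1; 0 0 0 -0.17 1; 0 0 0 -0.17 1"

```text
time_s: 21.08
position: [0.5674, -0.1923, 0.056]
eef_rot: [0.319, 3.124, -0.001]
wrist_force: [-0.9, 0.5, -1.8]
width: 0.0082
grasp_force: 60.4
```

send_rows --increments "0 0 0 -0.17 1; 0 0 0 -0.17 1; 0 0 0 0 1; 0 0 2 0 1; 0 0 1.5 0 1; 0 0 1 0 1; 0 0 0.4 0 1; 0 0 0 0 1"

```text
time_s: 22.08
position: [0.567, -0.1918, 0.0061]
eef_rot: [0.206, -3.135, -0.0]
wrist_force: [0.5, 0.3, -1.1]
width: 0.0081
grasp_force: 60.5
```

```bash
python3 -c "
from h import *
st()"
```

```text
t22.07 p [ 0.567  -0.1918  0.0061] x [-0.991 -0.131  0.   ] y [-0.131  0.991  0.   ] z [-0.  0. -1.] F [ 0.5  0.3 -1.1] T [ 0.09 -0.03 -0.03] w 0.0081 g 60.5 q [ 0.43  1.   -0.32  1.77  0.62  0.48  1.39]
```

send_rows --increments "0 0 0.1 0 1; 0 0 0 0 0.8; 0 0 0 0 0.5; 0 0 0 0 0.4; 0 0 -3 0 0.4; 0 0 -2 0 0.4; 0 0 0 0.1848 0.4; 0 0 0 0.1848 0.4; 0 0 0 0.1848 0.4; 0 0 0 0.1848 0.4"

```text
time_s: 23.32
position: [0.5672, -0.1919, 0.0557]
eef_rot: [0.949, 2.994, 0.001]
wrist_force: [0.1, 0.9, -0.1]
width: 0.0512
grasp_force: 0.0
```

send_rows --increments "0 0 0 0.1848 0.4; 0 0 0 0.1848 0.4; 0 0 0 0.1848 0.4; 0 0 0 0.1848 0.4; 0 0 0 0.1848 0.4; 0 0 0 0.1848 0.4; 0 0 0 0.1848 0.4; 0 0 0 0.1848 0.4; 0 0 0 0.1848 0.4; 0 0 0 0.1848 0.4"

```text
time_s: 24.58
position: [0.5673, -0.1915, 0.0556]
eef_rot: [-2.961, -1.047, -0.002]
wrist_force: [-0.9, 0.9, 0.3]
width: 0.0514
grasp_force: 0.0
```

send_rows --increments "0 0 0 0.1848 0.4; 0 0 0 0.1848 0.4; 0 0 0 0.1848 0.4; 0 0 0 0 0.4"

```text
time_s: 25.08
position: [0.5673, -0.1914, 0.0554]
eef_rot: [-3.134, -0.21, -0.0]
wrist_force: [-0.1, -0.2, 0.8]
width: 0.0512
grasp_force: 0.0
```

Run:
```python
from h import *
st()
a=grab('scene')
cv2.imwrite('pics/s8.png',cv2.resize(a['frame'][185:275,230:340],(800,655),interpolation=cv2.INTER_CUBIC)[:600,:,::-1])
```

```text
t25.07 p [ 0.5673 -0.1914  0.0554] x [0.991 0.133 0.   ] y [ 0.133 -0.991 -0.   ] z [ 0.  0. -1.] F [-0.1 -0.2  0.8] T [-0.    0.   -0.02] w 0.0512 g 0.0 q [ 0.04  0.94  0.38  1.79 -0.62  0.53 -0.61]
```

View pics/s8.png

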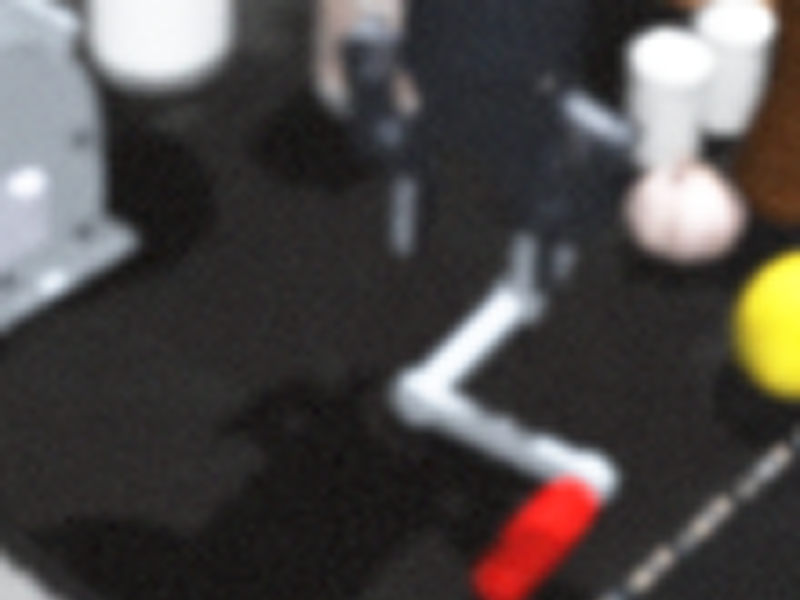

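The image shows the crank lying flat, tip under the fingers at about (530,290), elbow (420,390), red grip at (540,540). Regrasp, lift, move back and turn the rest.

send_rows --increments "0 0 3 0 0.4; 0 0 1.5 0 0.4; 0 0 0.5 0 0.4; 0 0 0 0 0.6; 0 0 0 0 0.9; 0 0 0 0 1; 0 0 0 0 1; 0 0 0 0 1; 0 0 -2 0 1; 0 0 -3 0 1" --squeeze 80

```text
time_s: 26.38
position: [0.5663, -0.1915, 0.0559]
eef_rot: [-3.134, -0.206, 0.003]
wrist_force: [0.7, 0.9, -2.1]
width: 0.0073
grasp_force: 79.6
```

send_rows --increments "0 0 -1.5 0 1; -4 0 0 0 1; -4 -0.6 0 0 1; -3.8 0 0 0 1; 0 0 0 -0.159 1; 0 0 0 -0.159 1; 0 0 0 -0.159 1; 0 0 0 -0.159 1; 0 0 0 -0.159 1; 0 0 0 -0.159 1"

```text
time_s: 27.62
position: [0.4492, -0.2015, 0.0705]
eef_rot: [2.686, 1.629, -0.0]
wrist_force: [0.6, -0.6, -1.2]
width: 0.0073
grasp_force: 79.6
```

send_rows --increments "0 0 0 -0.159 1; 0 0 0 -0.159 1; 0 0 0 -0.159 1; 0 0 0 0 1; 0 0 0 0 1"

```text
time_s: 28.25
position: [0.4492, -0.2015, 0.0704]
eef_rot: [2.234, 2.209, -0.0]
wrist_force: [-1.0, 1.0, -1.5]
width: 0.0074
grasp_force: 79.6
```

Run:
```python
from h import *
st()
a=grab('scene');b=grab('top')
np.savez('im9.npz',a=a['frame'],b=b['frame'])
z=robot.observe()['position'][2]+.0056
c=robot.observe()['position']
for n,d in(('s',a),('t',b)):
    # expected pixels of points along the shaft ahead of the fingers
    for dy in(.02,.05,.075,.0885,.10,.12): 
        u,v=proj(d,(c[0],c[1]+dy,z));print(n,dy,round(u,1),round(v,1))
    u,v=map(int,map(round,proj(d,(c[0],c[1]+.06,z))))
    g=d['frame'].astype(int).sum(2)//3
    print(u-16,v-10);print('\n'.join(' '.join('%3d'%x for x in r) for r in g[v-10:v+10,u-18:u+18]))
```

```text
t28.25 p [ 0.4492 -0.2015  0.0704] x [ 0.011  1.    -0.   ] y [ 1.    -0.011 -0.   ] z [-0. -0. -1.] F [-1.   1.  -1.5] T [0.05 0.06 0.01] w 0.0074 g 79.6 q [ 0.32  0.8   0.01  2.09 -0.02  0.25  0.33]
s 0.02 266.7 233.4
s 0.05 259.5 228.8
s 0.075 253.7 225.0
s 0.0885 250.7 223.0
s 0.1 248.1 221.4
s 0.12 243.7 218.5
241 217
163 144 132 143 160 169 170 167 144  97  51  27  23  26  23  23  22  27  28  37  56  78  92  93  81  67  51  47  48  46  43  45  47  44  45  46
174 166 158 163 175 179 184 172 145 100  54  31  25  26  25  25  23  28  39  52  69  86  95  96  84  63  55  44  45  44  45  45  44  45  42  46
180 178 178 178 183 182 169 150 110  71  39  28  28  24  23  28  30  36  45  65  83  94  95  93  84  65  50  46  45  43  44  45  46  40  43  46
183 184 183 181 177 164 136 100  62  38  27  22  27  29  34  37  40  47  62  80  94  97  98  93  81  65  50  45  42  42  45  42  46  43  43  45
188 183 178 164 145 115  83  51  32  23  23  25  41  56  61  54  52  61  78  89  99  94  93  91  79  63  48  42  45  40  42  44  45  47  46  48
194 175 153 121  88  61  39  30  27  23  32  45  86 125
[... 4408 characters left out ...]
  80  79  79  78  83  80  80  79  76  79  77  75  72  68  66  70  61  63  56  58  53  51  47  36  31  29  27  25  50  71  68
 76  77  78  77  81  79  81  82  80  80  79  78  80  75  73  73  70  73  71  66  66  64  62  56  55  51  45  37  33  33  29  26  28  49  68  69
 77  78  80  79  80  81  82  81  82  79  80  78  79  78  75  75  75  73  69  69  64  60  60  59  53  53  50  42  29  28  30  29  35  57  77  80
 77  77  79  80  80  82  83  79  81  82  83  80  79  75  76  74  72  70  69  69  67  60  60  57  54  48  43  33  30  36  34  30  27  40  55  48
 78  76  78  81  79  81  76  80  82  78  80  77  78  74  76  75  75  70  70  65  65  63  59  52  53  50  39  34  35  31  29  34  28  30  29  27
```

Run:
```python
from h import *
a=grab('scene')
def ony(d,u,v,y):
    o,r=ray(d,u,v);return o+r*(y-o[1])/r[1]
for y in(-.026,-.032): print(ony(a,230.3,215.6,y))
for p in((.4485,-.028,.062),(.4315,-.028,.045),(.4655,-.028,.045),(.4315,-.028,.079),(.4655,-.028,.079)): print(p,np.round(proj(a,p),1))
f=a['frame'].astype(int)
print((f[206:226,221:241].sum(2)//3).tolist().__str__().replace('], [','\n'))
```

```text
[ 0.44116452 -0.026       0.06117667]
[ 0.43621787 -0.032       0.06736662]
(0.4485, -0.028, 0.062) [232.4 214.7]
(0.4315, -0.028, 0.045) [228.7 221.1]
(0.4655, -0.028, 0.045) [236.4 216.4]
(0.4315, -0.028, 0.079) [228.2 212.9]
(0.4655, -0.028, 0.079) [236.  208.3]
[[177, 176, 174, 177, 176, 177, 173, 176, 174, 178, 171, 174, 177, 178, 175, 174, 174, 176, 170, 167
177, 177, 177, 178, 177, 175, 172, 173, 175, 176, 178, 181, 190, 193, 184, 177, 175, 176, 173, 173
177, 178, 180, 179, 174, 175, 174, 175, 177, 182, 191, 209, 226, 230, 214, 186, 174, 173, 173, 174
177, 175, 177, 179, 176, 177, 177, 176, 182, 194, 222, 241, 249, 249, 236, 202, 177, 175, 173, 172
175, 177, 178, 177, 177, 178, 181, 184, 191, 205, 233, 248, 252, 250, 238, 202, 177, 174, 172, 172
178, 177, 178, 177, 181, 184, 190, 191, 200, 208, 226, 239, 243, 238, 219, 192, 176, 171, 171, 171
177, 177, 177, 178, 183, 191, 200, 204, 205, 204, 208, 216, 219, 213, 202, 189, 175, 173, 174, 171
178, 175, 177, 180, 185, 198, 202, 204, 206, 206, 206, 205, 207, 201, 197, 187, 176, 174, 171, 171
177, 179, 175, 180, 188, 196, 203, 205, 
[... 446 characters left out ...]
172, 169
173, 175, 174, 177, 184, 191, 199, 202, 204, 204, 202, 198, 193, 185, 182, 175, 176, 177, 181, 181
175, 173, 173, 175, 180, 188, 195, 202, 204, 199, 193, 187, 185, 183, 175, 175, 177, 179, 183, 184
173, 175, 177, 177, 177, 185, 194, 195, 194, 188, 180, 176, 180, 178, 183, 184, 188, 189, 185, 184
173, 175, 173, 176, 175, 177, 181, 186, 176, 163, 157, 167, 175, 180, 193, 209, 219, 213, 194, 173
173, 175, 175, 175, 176, 176, 174, 170, 154, 135, 136, 158, 171, 186, 211, 230, 236, 223, 184, 142
175, 176, 176, 176, 176, 175, 172, 168, 153, 141, 147, 160, 174, 189, 216, 230, 222, 188, 133, 90
173, 175, 174, 173, 176, 175, 174, 172, 168, 163, 166, 179, 186, 189, 192, 191, 157, 110, 67, 43]]
```

The shaft matches its predicted line in the picture, and the boss edges match a socket at (0.4485, -0.028, 0.062). I'm lining up and approaching.

send_rows --increments "0 -0.12 1.4 0 1; 2 0 0 0 1; 2 0 0 0 1; 2 0 0 0 1; 1 0 0 0 1; 0 0 0 0 1; 0 0 0 0 1"

```text
time_s: 29.28
position: [0.4486, -0.1325, 0.0561]
eef_rot: [2.232, 2.21, -0.001]
wrist_force: [-1.1, -0.7, -0.6]
width: 0.007
grasp_force: 79.6
```

Run:
```python
from h import *
st()
a=grab('scene');c=robot.observe()['position'];z=c[2]+.0056
for dy in(.05,.07,.085): print(np.round(proj(a,(c[0]+.011*dy,c[1]+dy,z)),1))
print(np.round(proj(a,(.4485,-.028,.062)),1))
f=a['frame'].astype(int).sum(2)//3
print((f[212:232,226:252]).tolist().__str__().replace('], [','\n'))
```

```text
t29.27 p [ 0.4486 -0.1325  0.0561] x [ 0.01   1.    -0.001] y [ 1.   -0.01  0.  ] z [ 0.    -0.001 -1.   ] F [-1.1 -0.7 -0.6] T [ 0.02  0.04 -0.02] w 0.0070 g 79.6 q [ 0.18  0.82  0.02  2.17 -0.07  0.15  0.25]
[244.  222.1]
[239.8 219.3]
[236.7 217.2]
[232.4 214.7]
[[205, 210, 214, 215, 218, 221, 226, 229, 224, 214, 198, 181, 169, 167, 166, 155, 133, 116, 104, 96, 75, 56, 49, 48, 46, 51
209, 213, 217, 217, 216, 218, 218, 218, 212, 208, 188, 162, 137, 136, 143, 135, 118, 112, 100, 94, 79, 56, 48, 48, 46, 47
210, 214, 217, 217, 218, 216, 217, 211, 211, 203, 180, 137, 101, 101, 114, 114, 109, 101, 97, 90, 76, 57, 43, 47, 45, 46
210, 214, 217, 216, 218, 217, 217, 216, 211, 206, 177, 133, 94, 90, 102, 100, 96, 93, 91, 89, 77, 60, 52, 47, 47, 45
207, 214, 217, 219, 217, 214, 215, 218, 216, 209, 190, 158, 126, 110, 101, 90, 77, 72, 76, 88, 92, 86, 71, 56, 50, 46
206, 213, 216, 217, 215, 214, 214, 217, 218, 215, 208, 206, 188, 154, 117, 87, 67, 58, 65, 82, 101, 106, 88, 63, 47, 49
205, 213, 214, 217, 216, 214, 213, 215, 210, 211, 221, 230, 229, 201, 149, 102, 64, 51, 56, 69, 90, 107, 92, 68,
[... 838 characters left out ...]
79, 170, 143, 95, 63, 50
187, 184, 183, 185, 187, 191, 200, 201, 183, 156, 127, 89, 54, 41, 36, 45, 85, 137, 170, 165, 160, 167, 157, 121, 82, 56
187, 183, 182, 188, 189, 185, 181, 168, 130, 95, 66, 48, 45, 41, 42, 44, 63, 96, 115, 114, 115, 134, 144, 131, 92, 60
190, 187, 184, 186, 180, 161, 134, 106, 72, 51, 47, 47, 49, 46, 47, 49, 53, 60, 62, 60, 68, 92, 111, 105, 82, 55
191, 189, 185, 171, 151, 116, 79, 53, 45, 45, 46, 50, 47, 47, 52, 50, 51, 50, 47, 52, 53, 59, 70, 70, 59, 50
190, 179, 158, 125, 94, 62, 50, 41, 44, 49, 48, 49, 49, 48, 51, 50, 50, 50, 49, 48, 50, 50, 48, 48, 51, 52
169, 143, 107, 71, 45, 44, 41, 48, 47, 48, 51, 48, 48, 48, 51, 53, 50, 51, 51, 50, 45, 51, 48, 51, 51, 47]]
```

send_rows --increments "0.7 0 0 0 1; 0.6 0 0 0 1; 0.4 0 0 0 1; 0.4 0 0 0 1; 0.4 0 0 0 1; 0 0 0 0 1"

```text
time_s: 30.08
position: [0.4485, -0.1154, 0.0568]
eef_rot: [2.236, 2.194, -0.01]
wrist_force: [-2.2, -21.3, -1.2]
width: 0.0071
grasp_force: 79.7
```

```bash
python3 -c "
from h import *
st()"
```

```text
t30.07 p [ 0.4485 -0.1154  0.0568] x [ 0.019  1.    -0.011] y [ 1.    -0.019  0.002] z [ 0.002 -0.011 -1.   ] F [ -2.2 -21.3  -1.2] T [-4.43  0.52  0.12] w 0.0071 g 79.7 q [ 0.12  0.82  0.03  2.18 -0.1   0.13  0.22]
```

The tip is on the boss face, so I'm backing off and comparing with the earlier frame for the silhouette.

send_rows --increments "-0.8 0 0 0 1; -0.6 0 0 0 1; 0 0 0 0 1; 0 0 0 0 1"

```text
time_s: 30.58
position: [0.4488, -0.1194, 0.0562]
eef_rot: [-2.229, -2.213, -0.001]
wrist_force: [0.6, 0.5, -0.6]
width: 0.0077
grasp_force: 79.6
```

Run:
```python
from h import *
st()
F=np.mean([grab('scene')['frame'].astype(float) for _ in range(4)],0);a=grab('scene')
np.save('imA.npy',F)
A=np.load('im9.npz')['a'].astype(float)
D=np.abs(F-A).sum(2)
D=D[206:230,222:250].astype(int)
print('cols',222,'rows',206)
for r in D: print(''.join('%4d'%x for x in r))
c=robot.observe()['position'];z=c[2]+.0056
h=.005
for n,o in dict(TL=(-h,h),TR=(h,h),BL=(-h,-h),BR=(h,-h),C=(0,0)).items(): print(n,[np.round(proj(a,(c[0]+.011*dy+o[0],c[1]+dy,z+o[1])),1) for dy in(.05,.07)])
h=.0025
print('tip',[np.round(proj(a,(c[0]+.001+i*h,c[1]+.085,z+j*h)),1) for i,j in((-1,-1),(-1,1),(1,1),(1,-1))])
```

```text
t30.57 p [ 0.4488 -0.1194  0.0562] x [0.007 1.    0.001] y [ 1.    -0.007 -0.   ] z [-0.     0.001 -1.   ] F [ 0.6  0.5 -0.6] T [ 0.05  0.07 -0.01] w 0.0077 g 79.6 q [ 0.15  0.82  0.02  2.18 -0.08  0.15  0.24]
cols 222 rows 206
  37  34  41  25  38  37  25  25  29  35  35  36  36  30  36  30  18  39 144 211 207 133  23  60  87  81  68  92
  31  29  38  30  29  40  31  32  32  30  38  35  33  32  33  23  26  30 125 210 217 183  51  46  73  77  77  70
  35  35  24  33  35  35  36  28  37  40  34  27  22  28  32  28  15  30 109 186 216 202  82  48  77  66  76  64
  32  37  39  25  32  36  32  34  39  25  17  10   8  17  32  29   1  49 131 184 217 202  76  39  68  65  79  70
  36  37  38  30  36  28  31  36  32  17   9   4   6   6  11  22  42  99 167 195 222 197  93  44  68  62  69  66
  32  30  28  33  34  26  37  33  39  24  16   6   1  47  83  95 105 146 179 200 204 167  77  37  69  66  73  66
  37  33  33  40  44  34  37  28  31  25  19   9  99 205 231 184 175 193 197 211 198 153  60  36  65  74  70  66
  31  42  36  37  40  35  34  34  35  36  18  36 176 279 279 225 214 221 240 225 
[... 1483 characters left out ...]
6 208 131  48  23
  37  31  35  34  38  36  32  34  32  36  31  28  25  17  17  18  10   1  12  12  12   9  46  70  83  52  35  26
  37  32  30  33  30  42  39  32  34  34  28  18  23  17  10   9   4  17   8   2  11  10  13  14  26  21  19  24
  38  31  27  35  32  36  33  29  36  20  15  13  11   2  17   9  12   4  10  13  16  14   8   6  15  10   5  16
TL [array([240.2, 219.8]), array([236., 217.])]
TR [array([242.5, 218.4]), array([238.3, 215.6])]
BL [array([240.3, 222.3]), array([236.1, 219.5])]
BR [array([242.5, 220.9]), array([238.4, 218.1])]
C [array([241.4, 220.4]), array([237.2, 217.6])]
tip [array([233.6, 216.4]), array([233.5, 215.2]), array([234.7, 214.5]), array([234.7, 215.7])]
```

Run:
```python
from h import *
F=np.load('imA.npy').mean(2);A=np.load('im9.npz')['a'].astype(float).mean(2)
print('signed, cols230 rows208 ; then now')
for v in range(208,228): print(v,''.join('%4d'%x for x in (F-A)[v,230:250]),'  |',''.join('%4d'%x for x in F[v,230:250]))
```

```text
signed, cols230 rows208 ; then now
208   12  13  11   9   7   9  10   9   5 -10 -36 -62 -72 -67 -27  16  25  22  25  21   |  193 205 222 234 237 223 198 185 180 163 137 113  94  74  59  54  51  49  50  49
209   13   8   5   3   2   5  10   9   0 -16 -43 -61 -72 -67 -25  13  22  21  26  23   |  206 230 246 252 252 242 209 185 173 156 131 112  95  75  59  51  50  49  49  49
210   10   5   3   1   2   2  -3  -7 -14 -33 -55 -65 -74 -65 -31  14  22  20  23  22   |  218 240 251 253 252 239 201 173 159 139 118 108  97  78  58  50  48  47  48  47
211   13   8   5   2   0 -15 -27 -31 -35 -48 -59 -66 -68 -55 -25  12  23  22  24  22   |  219 233 244 246 237 204 163 147 136 121 111 105 101  86  62  48  47  45  48  48
212   10   8   6  -3 -33 -68 -77 -61 -58 -64 -65 -70 -66 -51 -20  12  21  24  23  22   |  216 220 223 215 180 135 111 113 113 108 104 101 101  91  65  48  47  47  46  48
213   11  12   6 -12 -58 -92 -93 -75 -71 -73 -80 -75 -70 -50 -16   7  19  22  23  24   |  217 217 211 190 146 102  93 100 102  96  92  94  96  88  68  51  47  47  48  48
214   11  10   5  -3 -32 -62 -74 -72 -78 -91 
[... 1634 characters left out ...]
 149 111  72  51  50
224    9   9  12  10  14   9   6   7  10  18  48  97 128 139 140 136 106  55  19   8   |  148 153 173 186 202 225 237 232 199 150 135 151 161 165 170 165 139  92  58  53
225    9  10  12   9  12  11  12  12   8   9  32  59  73  80  99 113  98  54  21   5   |  174 178 189 197 201 204 200 168 120  79  76  90 103 114 137 151 137  95  60  54
226   11   9  10  10  13  10  12   6   4   4   8  16  17  27  48  68  69  43  16   7   |  187 190 200 199 182 157 126  86  57  43  41  49  56  68  90 110 108  85  58  53
227   10  12  10   9   8   5   5   6   3   0   4   4   4   3  15  23  27  17  11   8   |  188 185 182 167 132  96  65  49  44  41  41  44  47  50  58  69  72  62  53  53
```

The shaft and boss agree in the picture to about half a pixel, perhaps with the tip a little low. I'll press lightly and feel for the mouth.

send_rows --increments "0.35 0 0 0 1; 0.35 0 0 0 1; 0 0 -0.1 0 1; 0 0 -0.1 0 1; 0 0 0 0 1"

```text
time_s: 31.45
position: [0.4487, -0.1162, 0.0583]
eef_rot: [2.233, 2.206, -0.004]
wrist_force: [-0.7, -6.9, -4.0]
width: 0.0075
grasp_force: 79.3
```

send_rows --increments "0 0 -0.1 0 1; 0 0 -0.1 0 1; 0 0 0 0 1"

```text
time_s: 31.82
position: [0.4487, -0.1162, 0.0602]
eef_rot: [2.233, 2.206, -0.003]
wrist_force: [-0.7, -7.4, -4.4]
width: 0.0072
grasp_force: 79.2
```

```bash
python3 -c "
from h import *
st()"
```

```text
t31.82 p [ 0.4487 -0.1162  0.0602] x [ 0.012  1.    -0.004] y [ 1.    -0.012  0.   ] z [ 0.    -0.004 -1.   ] F [-0.7 -7.4 -4.4] T [-1.72  0.18  0.02] w 0.0072 g 79.2 q [ 0.14  0.81  0.02  2.18 -0.09  0.15  0.23]
```

send_rows --increments "0 0 0.2 0 1; 0 0 0.2 0 1; 0 0 0.1 0 1; 0 0 0.1 0 1; 0 0 0 0 1"

```text
time_s: 32.45
position: [0.449, -0.1163, 0.0546]
eef_rot: [2.232, 2.206, -0.003]
wrist_force: [-0.1, -6.6, 1.5]
width: 0.0069
grasp_force: 80.0
```

send_rows --increments "0 0 0.1 0 1; 0 0 0.1 0 1; 0 0 0 0 1"

```text
time_s: 32.83
position: [0.4491, -0.1163, 0.0527]
eef_rot: [2.232, 2.205, -0.002]
wrist_force: [-0.2, -8.0, 3.1]
width: 0.0071
grasp_force: 80.1
```

Run:
```python
from h import *
st()
F=grab('scene')['frame'].astype(float).mean(2);A=np.load('im9.npz')['a'].astype(float).mean(2)
for v in range(208,226): print(v,''.join('%4d'%x for x in (F-A)[v,228:242]),'  |',''.join('%4d'%x for x in F[v,228:242]))
```

```text
t32.83 p [ 0.4491 -0.1163  0.0527] x [ 0.012  1.    -0.004] y [ 1.    -0.012  0.002] z [ 0.001 -0.004 -1.   ] F [-0.2 -8.   3.1] T [-1.18  0.11  0.05] w 0.0071 g 80.1 q [ 0.14  0.83  0.02  2.18 -0.09  0.13  0.23]
208   13  11   9  12  10   9   6   8   9   7  -5 -32 -64 -83   |  187 189 190 204 220 235 236 222 197 182 170 141 110  92
209   10  10  14   9   5   3   2   5  11   7  -8 -35 -59 -78   |  189 193 208 231 246 251 251 242 209 183 165 137 116  94
210   10  10   8   5   3   1   2   3   2  -9 -25 -48 -65 -75   |  195 201 216 240 251 253 252 240 207 171 148 125 108  98
211    9   8  13   7   5   1  -1 -11 -18 -24 -42 -59 -65 -71   |  202 208 219 233 244 245 235 209 172 154 129 111 105 101
212   12  11  10   7   2 -13 -43 -64 -59 -50 -56 -62 -72 -70   |  213 215 216 218 219 205 170 139 129 124 115 111  98 102
213   12  11  10   9  -8 -40 -86-104 -87 -69 -72 -74 -78 -66   |  216 216 216 214 197 162 118  91  99 105 100  96  93 102
214   12  11  10   7 -15 -47 -84-102 -91 -85 -84 -94 -88 -69   |  217 216 217 214 192 153 112  94  95  92  87  77  82  95
215   11  11   9   8  -5 -29 -56 
[... 608 characters left out ...]
2  10  14   2 -10 -42 -73 -98   |  211 214 211 205 196 192 188 187 187 180 169 141 111  85
221   11  11  12  11   9  12  13  13  11  12   5 -10 -27 -46   |  207 206 199 190 188 189 192 193 196 198 193 178 156 132
222   11   9  10  10  10  12  11  11  11   9   9  10  11  18   |  194 185 172 168 176 186 195 204 219 229 223 204 187 171
223   11   8  10   7  13  10   9  11   5   5   7  19  39  75   |  180 162 146 145 166 182 196 221 237 241 232 203 183 180
224   13  10   9   8  12  10  14  10   6   7  12  25  54 102   |  178 164 149 152 173 186 202 225 236 232 201 157 141 156
225   11   8   7   9  10  10   7  13  10  13   9  15  40  70   |  181 179 173 177 187 198 196 206 199 169 121  85  83 102
```

send_rows --increments "0 -0.1 -0.1 0 1; 0 -0.1 -0.1 0 1; 0 -0.1 -0.1 0 1; 0 -0.1 0 0 1; 0 0 0 0 1"

```text
time_s: 33.5
position: [0.4473, -0.1162, 0.0556]
eef_rot: [2.231, 2.203, 0.002]
wrist_force: [3.1, -6.6, -2.1]
width: 0.007
grasp_force: 79.5
```

send_rows --increments "0 -0.1 0 0 1; 0 -0.1 0 0 1; 0 0 0 0 1"

```text
time_s: 33.88
position: [0.4424, -0.1128, 0.0552]
eef_rot: [-2.229, -2.212, 0.0]
wrist_force: [0.5, -0.3, -0.8]
width: 0.0075
grasp_force: 79.7
```

Run:
```python
from h import *
st()
F=np.mean([grab('scene')['frame'].astype(float) for _ in range(2)],0).mean(2);A=np.load('im9.npz')['a'].astype(float).mean(2)
for v in range(208,224): print(v,''.join('%4d'%x for x in (F-A)[v,228:242]))
```

```text
t33.88 p [ 0.4424 -0.1128  0.0552] x [0.008 1.    0.001] y [ 1.    -0.008 -0.001] z [-0.001  0.001 -1.   ] F [ 0.5 -0.3 -0.8] T [ 0.08  0.1  -0.05] w 0.0075 g 79.7 q [ 0.14  0.82  0.01  2.2  -0.09  0.12  0.23]
208   13  10  13  12  10   8   6   5 -11 -44 -66 -82-100-117
209   10   9  12   8   5   3   2   3 -14 -45 -66 -80-101-116
210   10  12   9   4   1   1   1  -2 -31 -56 -70 -78 -94-113
211   13   8   6  -5  -5  -6  -8 -28 -50 -67 -68 -71 -81-103
212   11   7 -10 -39 -61 -64 -66 -73 -73 -71 -71 -71 -72 -90
213   11   4 -22 -68-104-102 -97 -91 -87 -80 -77 -68 -63 -69
214   11   2 -21 -68-101 -99 -96-103-107-101 -86 -74 -62 -59
215   10   7 -13 -38 -58 -76 -97-114-123-116-104 -85 -56 -51
216   10   7   0  -9 -15 -40 -80-112-128-122-116 -91 -62 -48
217   12  11   3   2   0  -9 -41 -81-111-119-118-106 -84 -70
218   10  11   8   2  -1   0  -5 -37 -71-102-121-121-113-104
219   11  11  10   4   4   5  10  -3 -31 -71-102-124-125-124
220   12  12  11   9  10   8  17  11  -2 -32 -65 -99-119-128
221   11  11  13  12   8  12  15  16   7  -4 -26 -59 -85-107
222   12  10  12  10  12  12  12  12   5  -7 -17 -23 -35 -45
223   11  10   8   7  14  10  12   6  -1  -9 -18   1  23  41
```

It dropped in at x≈0.442 with no load. I'm feeding it in gently.

send_rows --increments "0.3 0 0 0 1; 0.3 0 0 0 1; 0.3 0 0 0 1; 0 0 0 0 1"

```text
time_s: 34.48
position: [0.443, -0.1038, 0.0553]
eef_rot: [-2.23, -2.213, -0.001]
wrist_force: [-1.1, 0.8, -0.9]
width: 0.0073
grasp_force: 79.8
```

```bash
python3 -c "
from h import *
st()"
```

```text
t34.48 p [ 0.443  -0.1038  0.0553] x [0.008 1.    0.   ] y [ 1.    -0.008  0.   ] z [ 0.  0. -1.] F [-1.1  0.8 -0.9] T [ 0.27 -0.03 -0.06] w 0.0073 g 79.8 q [ 0.12  0.82  0.02  2.2  -0.1   0.12  0.22]
```

send_rows --increments "0.3 0 0 0 1; 0.3 0 0 0 1; 0.3 0 0 0 1; 0.3 0 0 0 1; 0 0 0 0 1"

```text
time_s: 35.1
position: [0.4431, -0.0918, 0.0553]
eef_rot: [-2.23, -2.213, -0.001]
wrist_force: [1.0, -0.1, 0.6]
width: 0.0073
grasp_force: 79.9
```

```bash
python3 -c "
from h import *
st()"
```

```text
t35.10 p [ 0.4431 -0.0918  0.0553] x [0.008 1.    0.001] y [ 1.    -0.008  0.   ] z [ 0.     0.001 -1.   ] F [ 1.  -0.1  0.6] T [ 0.3  -0.03  0.01] w 0.0073 g 79.9 q [ 0.09  0.82  0.02  2.21 -0.11  0.11  0.21]
```

send_rows --increments "0.3 0 0 0 1; 0.3 0 0 0 1; 0.3 0 0 0 1; 0.2 0 0 0 1; 0.2 0 0 0 1; 0 0 0 0 1"

```text
time_s: 35.85
position: [0.4432, -0.0791, 0.0553]
eef_rot: [-2.23, -2.212, -0.0]
wrist_force: [0.7, -0.8, 2.3]
width: 0.0074
grasp_force: 80.0
```

send_rows --increments "0.1 0 0 0 1; 0.1 0 0 0 1; 0 0 0 0 1"

```text
time_s: 36.22
position: [0.4432, -0.0773, 0.0553]
eef_rot: [2.231, 2.212, 0.0]
wrist_force: [0.3, -1.6, 2.5]
width: 0.0072
grasp_force: 80.1
```

send_rows --increments "0.1 0 0 0 1; 0.1 0 0 0 1; 0 0 0 0 1"

```text
time_s: 36.6
position: [0.4431, -0.0767, 0.0554]
eef_rot: [2.232, 2.209, -0.001]
wrist_force: [-0.6, -5.3, 2.4]
width: 0.0071
grasp_force: 80.2
```

The collar contact is where I expected it. A small seating push, then release.

send_rows --increments "0.15 0 0 0 1; 0 0 0 0 1"

```text
time_s: 36.85
position: [0.443, -0.0766, 0.0554]
eef_rot: [2.233, 2.206, -0.003]
wrist_force: [-0.9, -7.5, 3.4]
width: 0.0071
grasp_force: 80.2
```

send_rows --increments "-0.1 0 0 0 1; 0 0 0 0 0.9; 0 0 0 0 0.8; 0 0 0 0 0.6; 0 0 0 0 0.5; 0 0 0 0 0.5"

```text
time_s: 37.6
position: [0.443, -0.0744, 0.0552]
eef_rot: [-2.23, -2.212, -0.0]
wrist_force: [-0.6, 0.1, -0.4]
width: 0.0426
grasp_force: 0.0
```

send_rows --increments "0 0 -1 0 0.5; 0 0 -2 0 0.5; 0 0 -4 0 0.5; 0 0 -4 0 0.5; -5 0 -3 0 0.5; -5 0 0 0 0.5; -5 0 0 0 0.5; -5 0 0 0 0.5; -5 0 0 0 0.5; 0 0 0 0 0.5"

```text
time_s: 38.85
position: [0.4394, -0.3301, 0.196]
eef_rot: [2.237, 2.201, -0.004]
wrist_force: [-0.2, 1.3, -0.6]
width: 0.0434
grasp_force: 0.0
```

Run:
```python
from h import *
st()
a=grab('scene');b=grab('top')
# expected crank in socket: collar y=-.028..-.032, arm y=-.117, grip to -.195 at x=.445+.085
for n,d in(('s',a),('t',b)):
    f=d['frame'].astype(int);m=((f[:,:,0]>110)&(f[:,:,1]<60)&(f[:,:,2]<70)).astype(np.uint8)
    k,l,s,c=cv2.connectedComponentsWithStats(m)
    print(n,[(s[i].tolist(),c[i].round(1).tolist()) for i in range(1,k) if s[i,4]>15])
    for x in(.445,.4485):
        print('pred grip centre',np.round(proj(d,(x+.085,-.028-.035-.050-.042,.062)),1),'drooped',np.round(proj(d,(x+.083,-.155,.045)),1),'elbow',np.round(proj(d,(x,-.113,.062)),1),'collar',np.round(proj(d,(x,-.03,.062)),1))
g=b['frame'].astype(int).mean(2).astype(int)
for v in range(200,222): print(v,''.join('%4d'%x for x in g[v,246:290]))
```

```text
t38.85 p [ 0.4394 -0.3301  0.196 ] x [ 0.016  1.    -0.004] y [ 1.    -0.016  0.001] z [ 0.    -0.004 -1.   ] F [-0.2  1.3 -0.6] T [0.01 0.04 0.02] w 0.0434 g 0.0 q [ 0.53  0.64  0.04  1.84 -0.04  0.66  0.58]
s [([177, 168, 10, 10, 59], [181.3, 172.6]), ([270, 220, 19, 15, 152], [279.1, 227.3])]
pred grip centre [278.1 220.8] drooped [277.5 225.2] elbow [249.8 227.1] collar [232.  215.4]
pred grip centre [278.8 220.3] drooped [278.2 224.7] elbow [250.6 226.6] collar [232.8 214.9]
t [([280, 199, 6, 4, 23], [282.4, 200.4]), ([188, 205, 12, 11, 92], [193.6, 210.9])]
pred grip centre [286.9 198.7] drooped [286.7 200.7] elbow [276.6 217.3] collar [256.6 216.7]
pred grip centre [286.9 198. ] drooped [286.7 200. ] elbow [276.6 216.5] collar [256.6 215.9]
200  113 114 115 114 115 111 125 140 129  86  14  19  22  20  18  16  24  34  32  28  24  25  25  36  33  32  33  36  29  20 150 221 188  97 104 105 104 101 101  88  41  45  44  46
201  123 117 117 116 115 115 109 166 185 116   7  15  20  18  19  12  22  36  29  31  29  31  34  32  33  25  31  28  30  24 105 193 174  84  81  82  81  81  82 
[... 2939 characters left out ...]
2 105 115 120 119 138 149 129 115 117 116 114 115 111 112 115 119 116 118 115 116 120 116 117 115 131 143 106  57  65  65  71  69  71  72  71  69  72  73  71
219  105 106 101 107 108 106 121 114 109 129 139 108  70  58  33  36  35  47  52  52  53  49  49  49  50  46  53  63  70  72  76  72  61  67  65  68  71  71  67  71  72  71  74  71
220  128 116 124 122 127 120 123 113  96 100 111  82  35  31  33  26  36  29  32  28  34  28  31  25  32  35  33  29  37  30  50  61  63  64  67  69  72  71  74  72  69  71  70  71
221  105 111 113 113 115 116 122 112  95 101 108  77  35  28  29  31  33  30  34  30  27  28  31  30  36  35  34  35  30  31  54  62  66  68  66  72  72  71  69  71  72  70  71  73
```

```bash
python3 -c "
from plant import robot
print(robot.finish_job())"
```

```text
the job is handed in; nothing more can be done
None
```

The job is handed in at about 39 s of the 72 s allowed: the knob is one notch finer and back home, and the crank is in the socket with its collar meeting the boss. The verdict was not shown.

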